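Close the leaning paste jar and start the stirrer

ROBOT

A 6-joint arm with a two-finger parallel gripper is mounted at the origin on the work surface. World frame = base frame: x ahead of the robot, y to its left, z up, the work surface at z = 0. Lengths are in m, angles in rad, forces in N, time in s.
With the tool pointing down it reaches from about 0.3 to 0.875 m from the base axis. Payload 6.4 kg.
Tool frame: the origin (TCP) lies midway between the tips of the shut fingers; the grasp point (between the pads) lies 19 mm behind it; z points along the fingers, y is the line along which they close (so a half turn about z gives the same grasp; the last joint's range is limited). The gripper opens to 85 mm and grips with 20 to 120 N. Pads are 22 mm wide; open, the fingers measure 114 mm over their backs; the gripper's body (76 mm by 85 mm) begins 54 mm behind the grasp point. The pads swing forward as they close: fully open they stand 13 mm farther back than shut.
Start: joints at [-0.206, 0.181, 1.607, -0, 1.354, -0.206], TCP at [0.575, 0, 0.231] pointing down, gripper open.
Joint ranges: [-2.99, 2.99], [-0.89, 2.07], [0.3, 2.58], [-1.14, 4.28], [0, 2.63], [-3.12, 3.12]. Speed limits (rad/s): [2.57, 2.57, 3.01, 3.14, 3.14, 3.14].

INTERFACE

Orientations are given as a unit quaternion [w, x, y, z].
In Python, from bench import * gives the robot as it stands.
- The arm moves only by the tool play_rows, never from a script. Its argument "plan" is a list of rows, each a list of 3 entries, a list of its own where there are three numbers: the finger opening in mm, from 0 to 85.4, then the shift along the tool's x, y, z normalised to -1 to 1, where 1 is 40 cm, then the turn about the tool's z normalised to -1 to 1, where 1 is pi rad. A call has 1 to 10 rows; each row is the pose to reach, as a shift and turn from the pose commanded when the call began, along the tool's axes at that moment, turning the shorter way round; what a row does not reach only later rows make up. A row lasts 1/10 s, in which the tool goes at most 50 mm and 8.59 degrees, less where a joint would pass 70% of its speed; a pose out of reach is approached as far as the arm can. A call with a number of a shift or a turn outside -1 to 1 is refused whole. A call with a gripper value outside its range is refused whole. The fingers move at their own pace and stop on an object; the grip force is fixed at half the most. Time passes only in rows, so rows that repeat a pose let the fingers close. It gives the time, the measured TCP pose, the force, the opening and the grip force at its end, in the units of the state.
- get_obs(): the state, without advancing time (a new reading comes with each control period).
- camera(name): name is "scene" or "side" or "wrist"; returns a dict with "image" (420x560x3 uint8, red, green, blue), "range_z" (420x560 float32, m along the optical axis (not along the pixel's ray), 0 where there is no reading), "intrinsics" (3x3 intrinsics, pixels), "rvec" (rotation vector, rad) and "tvec" (3), from world to camera coordinates, as OpenCV has them; the wrist camera has in their place "T_tool_cam" (4x4, takes a point from camera to tool coordinates, whose origin is the TCP and whose axes are the flange's). Camera axes: x right, y down, z forward; pixel columns grow to the right and rows downward; lengths in m; the calibration is good to about 2 mm. A picture is of the moment at which its call begins: read the wrist's pose just before it.
- hand_in(): hands the job in; it is judged then, once.
Trained networks look in a picture, given as the dict that the camera call returned (one of the last four; its "shot" number tells which), for a name from the list of things; names that differ only in an ending like _2 or _b are one class to them, and where a whole thing is asked for, a point or a joint stands for the part that bears it (a point fixed in the world has none). Each returns a list of dicts, best first, with "conf" (0 to 1); they miss things now and then, are a little off and sometimes report something else, mostly with a low value. They report only what shows in the picture. A call takes as long as a camera call.
- search_frame(picture, label): "rect" ([centre column, centre row, width, height] in pixels, round what is visible of it).
- masks_of(picture, label): "mask" (420x560 bool, what is visible of it) and "rect" ([centre column, centre row, width, height] in pixels, round what is visible of it).
The state is a dict: "time_s": time; "q": joint angles; "dq": joint speeds; "joint_efforts": joint torques, N m; "eef_pos": TCP position; "eef_rot": TCP orientation; "wrist_force": force on the tool from outside, world axes, zero at the start; "torque": the same for the moment, N m; "opening": opening from 0.0 (shut) to 1.0 (fully open); "grasp_force": force on a finger pad.
Only numpy, scipy, OpenCV 4.12 (cv2) and the standard library are available. Lean on these libraries where they do the work, as an engineer would, in place of code of your own. Each camera call takes 0.05 s, during which the arm holds its last target. There are 200 camera calls.

TASK

Screw the orange lid of the leaning paste jar clockwise until it is fully home. Then start the stirrer by pressing its yellow, blue and green keys fully down and letting each come up again, in that order and one at a time; do not press the red key, press no key before the lid is home, and leave the loose things on the bench where they are.

Things in the scene. Friction and masses are not known exactly. Their poses are not given: they have to be found in the camera images.
- stirrer: solder paste stirrer, fixed to the bench: grey base 250 x 220 x 60 mm high, white slanted housing, blue cup (104 mm diameter) and in it a white paste jar (74 mm diameter) that leans 30 degrees from upright towards the machine's front. Origin: bench level, 25 mm before the middle of the base; its front is its own -x; the jar axis points along (-0.5, 0, 0.866) in its frame.
- lid_top (a point): centre of the top face of the orange ribbed screw lid of the leaning jar, 60 mm in diameter, 28 mm tall, with a white line; the jar's 74 mm shoulder is 4 mm below its lower edge when home. z points out along the jar's axis (30 degrees from vertical), x along the line, so the frame turns with the lid. When home it lies at (-0.017, 0, 0.220) in the stirrer's frame.
- lid (a joint): angle in rad by which the lid is still unscrewed: 0 is fully home against its stop, it starts between 3.4 and 5.0. It falls as the lid is turned clockwise, seen from outside looking onto the lid; the lid then sinks 1 mm per rad. The lid cannot come off. Its drag is about 0.2 N m.
- pad: the stirrer's key pad, fixed to the bench: a grey box 150 x 150 mm, 25 mm high, black on top, with four round keys in a square at 68 mm pitch, whose colours change places. Origin: centre of its underside, at bench level.
- key_yellow_top (a point): centre of the top of the yellow key, 32 mm in diameter, 43 mm above the bench when up, in an aluminium ring of 48 mm diameter that stands 12 mm above the pad
- key_yellow (a joint): how far the yellow key is pressed, in m: 0 up, 0.006 fully down (takes about 5 N); it springs back
- key_blue_top (a point): centre of the top of the blue key, 32 mm in diameter, 43 mm above the bench when up, in an aluminium ring of 48 mm diameter that stands 12 mm above the pad
- key_blue (a joint): how far the blue key is pressed, in m: 0 up, 0.006 fully down (takes about 5 N); it springs back
- key_green_top (a point): centre of the top of the green key, 32 mm in diameter, 43 mm above the bench when up, in an aluminium ring of 48 mm diameter that stands 12 mm above the pad
- key_green (a joint): how far the green key is pressed, in m: 0 up, 0.006 fully down (takes about 5 N); it springs back
- key_red_top (a point): centre of the top of the red key, 32 mm in diameter, 43 mm above the bench when up, in an aluminium ring of 48 mm diameter that stands 12 mm above the pad
- key_red (a joint): how far the red key is pressed, in m: 0 up, 0.006 fully down (takes about 5 N); it springs back
- spirit: clear spirit bottle with a red cap, 52 mm diameter, 170 mm tall; loose bystander; origin at the middle of its underside.
- spare_jar: spare white paste jar with a blue lid, standing beside the key pad, on the robot's side, 64 mm diameter, 75 mm tall; loose bystander; origin at the middle of its underside.
- reel: solder reel with yellow flanges, 60 mm diameter, 46 mm tall; loose bystander; origin at the middle of its underside.
- driver: screwdriver lying near the robot; loose bystander; origin under it.
- brush: brush lying near the robot; loose bystander; origin under it.
- flux_tin: round steel flux tin with a green lid, 70 mm diameter, 34 mm tall; loose bystander; origin at the middle of its underside.

How it is judged:
On the way, in this order (a step that is already met when the one before it is completed fails the run):
1. the lid is screwed fully home (value of joint lid below 0.12 rad), for 0.2 s.
2. the yellow key is pressed down, alone, with the lid home (value of joint key_yellow above 0.0045 m and value of joint lid below 0.12 rad and value of joint each of key_blue, key_green, key_red below 0.002 m), for 0.05 s.
3. the blue key is pressed down, alone, with the lid home (value of joint key_blue above 0.0045 m and value of joint lid below 0.12 rad and value of joint each of key_yellow, key_green, key_red below 0.002 m), for 0.05 s.
4. the green key is pressed down, alone, with the lid home (value of joint key_green above 0.0045 m and value of joint lid below 0.12 rad and value of joint each of key_yellow, key_blue, key_red below 0.002 m), for 0.05 s.
At the end, for the whole second after the job is handed in: The lid is within 0.12 rad of fully home, all four keys are up again (within 1.5 mm), and every loose thing is within 30 mm of where it started (value of joint lid below 0.12 rad and value of joint each of key_yellow, key_blue, key_green, key_red below 0.0015 m and distance of each of spirit, spare_jar, reel, driver, brush, flux_tin from where it was at the start of the episode below 0.03 m); the robot touches nothing.
It fails at once if a key is pressed before the lid is home (value of joint any of key_yellow, key_blue, key_green, key_red above 0.003 m and value of joint lid above 0.2 rad).
It fails at once if the red stop key is pressed (value of joint key_red above 0.003 m).
It fails at once if two keys are down at once (value of joint each of key_yellow, key_blue above 0.003 m or value of joint each of key_yellow, key_green above 0.003 m or value of joint each of key_yellow, key_red above 0.003 m or value of joint each of key_blue, key_green above 0.003 m or value of joint each of key_blue, key_red above 0.003 m or value of joint each of key_green, key_red above 0.003 m).
It fails at once if a loose thing on the bench is moved by more than 30 mm (distance of any of spirit, spare_jar, reel, driver, brush, flux_tin from where it was at the start of the episode above 0.03 m).
It also fails if it takes over 64 s, if anything falls off the work surface, if the arm or the gripper's body presses on something with over 40 N, if the wrist force passes 120 N, or if a joint passes its speed limit or range.

## Working session

There is one attempt and no reset: what is moved stays moved. The work goes in short steps, Python scripts to look and compute and a tool call to move; the robot and the scene stay as the last step left them, time stands still between calls to the robot, and variables do not carry over. Pictures are saved under pics/ and viewed, at most 10 in all, crops included, and the job is handed in when it is done.

Besides the shell and the picture viewer there is one more tool, called after "Call:" in YAML: its name, and indented under it one key for each argument. play_rows: Moves the arm, as the interface text tells. Its arguments: {"type":"object","properties":{"plan":{"type":"array","items":{"type":"array"}}},"required":["plan"]}

```bash
mkdir -p pics; cat > h.py <<'E'
from bench import *
import numpy as np, cv2
from scipy.spatial.transform import Rotation as R
def cloud(c):
    z=c["range_z"];K=c["intrinsics"];v,u=np.mgrid[:420,:560]
    P=np.dstack([(u-K[0,2])/K[0,0]*z,(v-K[1,2])/K[1,1]*z,z])
    if "rvec" in c:
        Rm=cv2.Rodrigues(np.array(c["rvec"],float))[0]
        return (P-np.array(c["tvec"]).ravel())@Rm
    T=np.array(c["T_tool_cam"]);o=get_obs();q=o["eef_rot"]
    P=P@T[:3,:3].T+T[:3,3]
    return P@R.from_quat([q[1],q[2],q[3],q[0]]).as_matrix().T+o["eef_pos"]
def save(c,n): cv2.imwrite("pics/"+n,c["image"][:,:,::-1])
E
python3 - <<'E'
from h import *
o=get_obs();print(o)
for n in ["scene","side"]:
    c=camera(n);save(c,n+"1.png");P=cloud(c)
    for l in ["lid_top","stirrer","pad","key_yellow_top","key_blue_top","key_green_top","key_red_top","spirit","spare_jar","reel","driver","brush","flux_tin"]:
        m=masks_of(c,l)
        for d in m[:1]:
            k=d["mask"]&(c["range_z"]>0);p=P[k]
            if len(p):print(n,l,round(d["conf"],2),np.round(d["rect"]),p.shape[0],np.median(p,0).round(3),p.min(0).round(3),p.max(0).round(3))
E
```

```text
{'time_s': 0.0, 'q': array([-2.06296082e-01,  1.81529683e-01,  1.60799708e+00,  6.45945990e-06,
        1.35378900e+00, -2.06323360e-01]), 'dq': array([ 0.00165738, -0.00038063,  0.00025161, -0.00020344,  0.00102359,
       -0.00075358]), 'joint_efforts': array([ 3.41415571e-04, -4.44869328e+01, -3.51340663e+01, -2.51131587e-04,
        9.11703974e-03,  3.43231875e-05]), 'eef_pos': array([5.74457670e-01, 1.35308538e-04, 2.30395815e-01]), 'eef_rot': array([-7.22812406e-04,  7.07097368e-01,  7.07115669e-01, -4.68855085e-04]), 'wrist_force': array([ 0.39636537, -0.24333363,  0.39347044]), 'torque': array([-0.01316682, -0.01026197,  0.04030088]), 'grasp_force': 0.0, 'opening': 0.9987865374699065}
scene lid_top 0.85 [283. 238.  21.  17.] 402 [0.611 0.263 0.223] [ 0.515  0.076 -0.   ] [0.637 0.287 0.238]
scene stirrer 0.79 [275. 286. 115. 112.] 7743 [0.673 0.306 0.11 ] [ 0.467  0.071 -0.007] [0.793 0.412 0.238]
scene pad 0.93 [221. 178.  48.  39.] 910 [ 0.62  -0.165  0.024] [ 0.53  -0.292 -0.002] [0.7   0.01  0.247]
scene key_yellow_top 0.48 [228. 209.  17.  48.] 634 [0.67  0.015 0.089] [ 
[... 1684 characters left out ...]
0.567 -0.177  0.035] [ 0.598 -0.147  0.052]
side spirit 0.91 [328. 242.  18.  52.] 749 [ 0.653 -0.015  0.089] [ 0.634 -0.032 -0.002] [0.782 0.161 0.175]
side spare_jar 0.76 [302. 310.  27.  37.] 745 [ 0.486 -0.154  0.062] [ 0.46  -0.173 -0.003] [ 0.545 -0.062  0.081]
side reel 0.65 [359. 240.  17.  28.] 432 [ 0.759 -0.015  0.043] [ 0.735 -0.038 -0.001] [0.796 0.057 0.052]
side driver 0.84 [185. 251.  63.  20.] 333 [0.35  0.224 0.019] [ 0.212  0.208 -0.003] [0.405 0.267 0.03 ]
side brush 0.88 [249. 382.  76.  54.] 1236 [ 0.274 -0.235  0.017] [ 0.201 -0.258 -0.006] [ 0.407 -0.199  0.025]
side flux_tin 0.65 [218. 190.  21.  23.] 372 [0.502 0.426 0.031] [ 0.469  0.403 -0.004] [0.551 0.474 0.039]
```

```bash
python3 - <<'E'
import cv2,numpy as np
a=cv2.imread("pics/scene1.png")[120:360,150:430];b=cv2.imread("pics/side1.png")[100:400,150:450]
b=cv2.resize(b,(400,400));a=cv2.resize(a,(400,343));a=np.vstack([a,np.zeros((57,400,3),np.uint8)])
cv2.imwrite("pics/ab.png",np.hstack([a,b]))
E
```

```text
(no output)
```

View pics/ab.png

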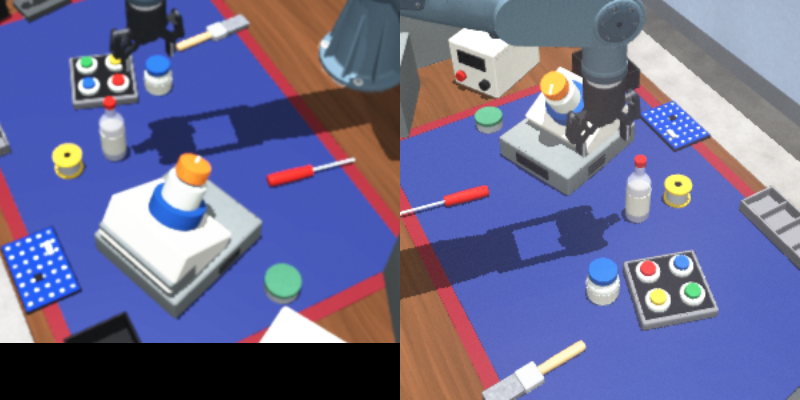

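The picture shows the lid (scene about (283,238), side about (265,164)) leaning towards the robot. The pad has red and yellow keys on the robot side, blue and green on the far side, with the spare jar next to it. Next I'll measure the stirrer yaw, lid and keys.

```bash
python3 - <<'E'
from h import *
from collections import defaultdict
C={n:camera(n) for n in ["scene","side"]}
base=[]
for n,c in C.items():
    P=cloud(c);hsv=cv2.cvtColor(c["image"],cv2.COLOR_RGB2HSV);H,S,V=[hsv[...,i].astype(int) for i in range(3)]
    ok=c["range_z"]>0
    X,Y,Z=P[...,0],P[...,1],P[...,2]
    reg=ok&(X>.4)&(X<.9)&(Y>.05)&(Y<.5)
    b=reg&(abs(Z-.06)<.006)&(S<90);base.append(P[b]);
    lid=reg&(Z>.17)&(H>5)&(H<22)&(S>130)
    p=P[lid];print(n,"lid",len(p),p.mean(0).round(4),p.min(0).round(3),p.max(0).round(3))
    np.save(n+"lid.npy",p)
    # top plane by ransac with normal ~30deg
    best=(0,)
    rng=np.random.default_rng(0)
    for _ in range(2000):
        a=p[rng.choice(len(p),3,False)];nn=np.cross(a[1]-a[0],a[2]-a[0]);
        if np.linalg.norm(nn)<1e-5:continue
        nn/=np.linalg.norm(nn);nn*=np.sign(nn[2])
        if abs(nn[2]-.866)>.06:continue
        k=abs((p-a[0])@nn)<.0025
        if k.sum()>best[0]:best=(k.sum(),nn,p[k])
    q=best[2];m=q.mean(0);nn=np.linalg.svd(q-m)[2][2];nn*=np.sign(nn[2]);print("top",best[0],m.round(4),nn.round(3),np.degrees(np.arctan2(nn[1],nn[0])))
    pr=ok&(X>.5)&(X<.72)&(Y>-.31)&(Y<-.09)
    for col,(lo,hi) in dict(yellow=(22,35),green=(45,85),red=(172,8),blue=(100,115)).items():
        hm=(H>=lo)&(H<=hi) if lo<hi else (H>=lo)|(H<=hi)
        k=pr&hm&(S>120)&(Z>.036)&(Z<.06)&(V>80);q=P[k];print(n,col,len(q),np.median(q,0).round(4) if len(q) else 0, (q.max(0)+q.min(0))/2 if len(q) else 0)
    q=P[pr&(abs(Z-.025)<.006)&(V<120)];
    if len(q):print("pad",len(q),cv2.minAreaRect(q[:,:2].astype(np.float32)))
q=np.vstack(base);np.save("base.npy",q)
for q in base+[q]:
  for s in range(1):
    if len(q):print("base",len(q),cv2.minAreaRect((q[:,:2]*1000).astype(np.float32)))
im=np.zeros((500,500),np.uint8)
for j,q in enumerate(base):
    for x,y,_ in q: cv2.circle(im,(int((y)*1000),int((.9-x)*1000)),1,(120,255)[j],-1)
cv2.imwrite("pics/base.png",im)
E
```

```text
scene lid 375 [0.6095 0.2619 0.2231] [0.574 0.224 0.197] [0.636 0.286 0.242]
top 191 [0.6014 0.2549 0.2246] [-0.459 -0.156  0.875] -161.16472254158836
scene yellow 23 [ 0.5702 -0.2155  0.0468] [ 0.56838902 -0.21968179  0.04524168]
scene green 44 [ 0.6284 -0.2415  0.0478] [ 0.62795074 -0.2435479   0.04814334]
scene red 49 [ 0.5854 -0.1557  0.0463] [ 0.58352058 -0.15708594  0.04590109]
scene blue 47 [ 0.65   -0.1778  0.0466] [ 0.64879017 -0.1776028   0.04580336]
pad 452 ((0.6073419451713562, -0.1970355212688446), (0.1543247252702713, 0.13530319929122925), 70.41246032714844)
side lid 113 [0.6    0.2325 0.2086] [0.571 0.22  0.187] [0.631 0.281 0.236]
top 37 [0.5977 0.2353 0.2126] [-0.412 -0.391  0.823] -136.51472643086618
side yellow 108 [ 0.5606 -0.2271  0.0462] [ 0.56122798 -0.22538557  0.04495594]
side green 95 [ 0.6254 -0.2475  0.0463] [ 0.62573729 -0.2463619   0.04511888]
side red 103 [ 0.5809 -0.1617  0.0459] [ 0.5828698  -0.16056922  0.04479283]
side blue 95 [ 0.6466 -0.1833  0.046 ] [ 0.64646115 -0.18088057  0.04460346]
pad 1115 ((0.601444661617279, -0.2015695422887802), (0.13749799132347107, 0.14265842735767365), 72.73001098632812)
base 1651 ((707.8662109375, 304.09100341796875), (409.1636962890625, 250.20606994628906), 28.17830467224121)
base 1598 ((700.5079345703125, 297.56805419921875), (424.6522216796875, 253.26348876953125), 29.120277404785156)
base 3249 ((701.1629638671875, 299.0194091796875), (425.54376220703125, 255.00689697265625), 28.55183982849121)
```

View pics/base.png

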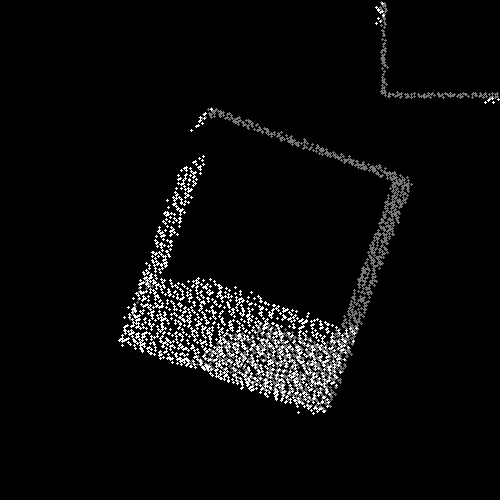

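The map shows the base's full outline, with a corner of another box at top right. I'll fit the base without that corner.

```bash
python3 - <<'E'
import numpy as np,cv2
from scipy.spatial.transform import Rotation as R
q=np.load("base.npy");q=q[~((q[:,0]>.77)&(q[:,1]>.36))]
q=q[(q[:,0]>.45)&(q[:,0]<.81)]
r=cv2.minAreaRect((q[:,:2]*1000).astype(np.float32));print(r)
c=np.array(r[0])/1000;w,h=r[1];a=r[2]
for ang in (a,a+90,a-90,a+180):
    d=np.array([np.cos(np.radians(ang)),np.sin(np.radians(ang))])
    print(ang,d)
# choose: long side 250 along own x, pointing away from robot
ang=a if w>h else a+90
if np.cos(np.radians(ang))<0: ang-=180
d=np.array([np.cos(np.radians(ang)),np.sin(np.radians(ang))])
o=c-.025*d;print("yaw",ang,"origin",o,"home lid top",o-.017*d)
ax=np.array([-.5*d[0],-.5*d[1],.866])
top=np.r_[o-.017*d,.22]
for n in("scene","side"):
    p=np.load(n+"lid.npy");v=p-top;t=v@ax;rad=np.linalg.norm(v-t[:,None]*ax,axis=1)
    print(n,"axial pct",np.percentile(t,[2,25,50,75,90,98]).round(4),"rad",np.percentile(rad,[50,90,98]).round(4))
    s=p[rad>.027]; 
    # radial fit: centre offset least squares with radius .03 on side points
    e1=np.cross([0,0,1],ax);e1/=np.linalg.norm(e1);e2=np.cross(ax,e1)
    s=p[t<np.percentile(t,50)-.004] if n=="side" else p[t<.0]
    s=s-top;from scipy.optimize import least_squares
    f=lambda x:np.hypot(s@e1-x[0],s@e2-x[1])-.03
    print(len(s),least_squares(f,[0,0],loss="soft_l1",f_scale=.002).x,e1,e2)
E
```

```text
((637.563232421875, 264.3011474609375), (259.16802978515625, 226.5980682373047), 19.619346618652344)
19.619346618652344 [0.94194413 0.33576965]
109.61934661865234 [-0.33576965  0.94194413]
-70.38065338134766 [ 0.33576965 -0.94194413]
199.61934661865234 [-0.94194413 -0.33576965]
yaw 19.619346618652344 origin [0.61401463 0.25590691] home lid top [0.59800158 0.25019882]
scene axial pct [-0.0231 -0.0114 -0.0004  0.002   0.003   0.004 ] rad [0.0294 0.0332 0.0353]
193 [-0.00069074  0.00193626] [ 0.33576965 -0.94194413  0.        ] [0.81572362 0.29077652 0.5       ]
side axial pct [-0.0228 -0.0145 -0.0069 -0.001   0.0027  0.0047] rad [0.0289 0.031  0.0324]
39 [-0.00181309  0.00031886] [ 0.33576965 -0.94194413  0.        ] [0.81572362 0.29077652 0.5       ]
```

Call:
play_rows:
  plan:
    - [85, [0, 0, -0.25], 0]
    - [85, [0, 0, -0.25], 0]
    - [85, [0.629, 0.07, -0.25], 0.224]
    - [85, [0.629, 0.07, -0.25], 0.224]
    - [85, [0.629, 0.07, -0.25], 0.224]
    - [85, [0.629, 0.07, -0.25], 0.224]
    - [85, [0.629, 0.07, -0.25], 0.224]
    - [85, [0.629, 0.07, -0.25], 0.224]
    - [85, [0.629, 0.07, -0.25], 0.224]

```text
time_s: 2.4
eef_pos: [0.6025, 0.2541, 0.3307]
eef_rot: [-0.0, 0.906, 0.423, -0.0]
wrist_force: [0.5, -0.4, 0.8]
opening: 0.993
grasp_force: 0.0
```

```bash
python3 - <<'E'
from h import *
from scipy.optimize import least_squares
c=camera("wrist");save(c,"w1.png");P=cloud(c);o=get_obs();print(o["eef_pos"],o["q"])
hsv=cv2.cvtColor(c["image"],cv2.COLOR_RGB2HSV);H,S,V=[hsv[...,i].astype(int) for i in range(3)]
k=(c["range_z"]>0)&(H>5)&(H<22)&(S>130)&(P[...,2]>.18)&(P[...,2]<.26)
p=P[k];print(len(p),p.min(0),p.max(0))
d=np.array([.942,.336]);ax=np.r_[-.5*d,.866]
top=np.array([.598,.2502,.22]);e1=np.cross([0,0,1],ax);e1/=np.linalg.norm(e1);e2=np.cross(ax,e1)
v=p-top;t=v@ax;a=v@e1;b=v@e2
print("axial",np.percentile(t,[2,10,50,90,98]).round(4))
f=t>np.percentile(t,60)-.003
print("plane fit",np.linalg.lstsq(np.c_[a[f],b[f],np.ones(f.sum())],t[f],rcond=None)[0])
(cx,cy),r=cv2.minEnclosingCircle((np.c_[a[f],b[f]]*1000).astype(np.float32));print("top circ",cx,cy,r)
E
```

```text
[0.60277779 0.25218364 0.33082007] [ 2.15256303e-01  2.96499369e-01  1.26897234e+00 -5.90653942e-04
  1.57689264e+00  9.15308262e-01]
4703 [0.5719551  0.2209679  0.20260166] [0.63606    0.28390684 0.23817187]
axial [-0.0214 -0.0146  0.0024  0.0033  0.0037]
plane fit [ 0.00080583 -0.01013527  0.00271065]
top circ 0.3894522488117218 0.9401084184646606 30.145198822021484
```

View pics/w1.png

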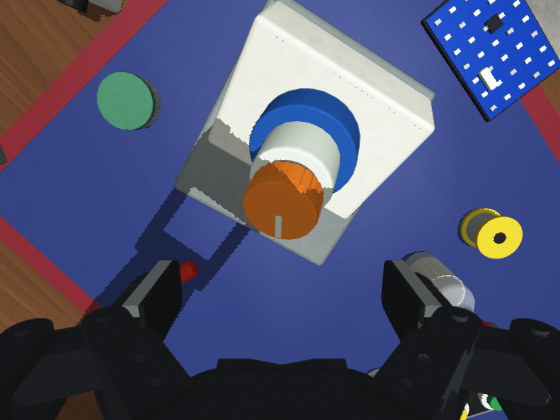

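The wrist picture shows the lid top at (282,205), white line end near (278,228), between the open fingers' line. I'll descend and grip it.

Call:
play_rows:
  plan:
    - [85, [0, 0, 0.2], 0]
    - [85, [0, 0, 0.3275], 0]
    - [85, [0, 0, 0.3275], 0]
    - [85, [0, 0, 0.3275], 0]
    - [40, [0, 0, 0.3275], 0]
    - [40, [0, 0, 0.3275], 0]
    - [40, [0, 0, 0.3275], 0]
    - [40, [0, 0, 0.3275], 0]

```text
time_s: 3.25
eef_pos: [0.6021, 0.2524, 0.2043]
eef_rot: [-0.001, 0.907, 0.42, 0.0]
wrist_force: [-11.9, 1.3, 6.7]
opening: 0.697
grasp_force: 61.3
```

Call:
play_rows:
  plan:
    - [40, [0, 0, 0], 0.333]
    - [40, [0, 0, 0], 0.333]
    - [40, [0, 0, 0], 0.333]
    - [40, [0, 0, 0], 0.333]
    - [40, [0, 0, 0], 0.333]
    - [40, [0, 0, 0], 0.333]
    - [40, [0, 0, 0], 0.333]
    - [40, [0, 0, 0], 0.333]

```text
time_s: 4.05
eef_pos: [0.6036, 0.2543, 0.2044]
eef_rot: [-0.003, 0.996, -0.09, 0.001]
wrist_force: [-5.7, 3.5, 1.7]
opening: 0.679
grasp_force: 93.6
```

Call:
play_rows:
  plan:
    - [85, [0, 0, 0], 0]
    - [85, [0, 0, 0], 0]
    - [85, [0, 0, 0], 0]
    - [85, [0, 0, 0], -0.333]
    - [85, [0, 0, 0], -0.333]
    - [85, [0, 0, 0], -0.333]
    - [85, [0, 0, 0], -0.333]
    - [85, [0, 0, 0], -0.333]
    - [85, [0, 0, 0], -0.333]
    - [85, [0, 0, 0], -0.333]

```text
time_s: 5.05
eef_pos: [0.6036, 0.2514, 0.2011]
eef_rot: [0.0, 0.906, 0.423, 0.001]
wrist_force: [0.5, -1.0, 0.5]
opening: 0.996
grasp_force: 0.0
```

```bash
cat > look.py <<'E'
from h import *
import sys
o=get_obs();print(o["time_s"],o["eef_pos"],o["wrist_force"],o["q"][5])
c=camera("scene");P=cloud(c)
I=c["image"].astype(int);d=np.array([.942,.336]);ax=np.r_[-.5*d,.866];top=np.array([.599,.2502,.22])
c2=c["image"]
hsv=cv2.cvtColor(c2,cv2.COLOR_RGB2HSV)
cv2.imwrite("pics/"+sys.argv[1],cv2.resize(c2[215:265,250:315],None,fx=8,fy=8,interpolation=cv2.INTER_CUBIC)[:,:,::-1])
e1=np.cross([0,0,1],ax);e1/=np.linalg.norm(e1);e2=np.cross(ax,e1)
v=P-top;t=v@ax;a=v@e1;b=v@e2
k=(abs(t-.003)<.006)&(np.hypot(a,b)<.027)&(hsv[...,1]<140)&(hsv[...,2]>120)
l=k&1>0
print("line pts",l.sum(),a[l].mean(),b[l].mean(),"angle",np.degrees(np.arctan2(b[l].mean(),a[l].mean())))
k=(np.hypot(a,b)<.025)&(abs(t)<.008);print("axial",np.median(t[k]),k.sum())
E
python3 look.py l1.png
```

```text
5.05 [0.60363843 0.2513834  0.20110853] [ 0.53323594 -0.97834412  0.5182281 ] 0.9114003733034246
line pts 15 -0.0016215995316626484 -0.015717871323226197 angle -95.89031765058314
axial 0.0018575313521302032 140
```

View pics/l1.png

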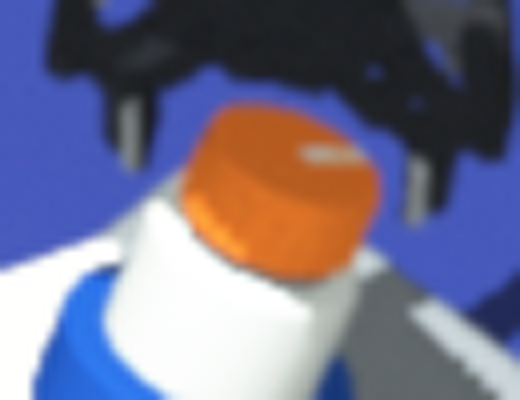

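The crop shows the line now pointing right at about (335,155), where it first pointed up, so the lid turned clockwise with the grip. Next stroke.

Call:
play_rows:
  plan:
    - [40, [0, 0, 0], 0]
    - [40, [0, 0, 0], 0]
    - [40, [0, 0, 0], 0]
    - [40, [0, 0, 0], 0.333]
    - [40, [0, 0, 0], 0.333]
    - [40, [0, 0, 0], 0.333]
    - [40, [0, 0, 0], 0.333]
    - [40, [0, 0, 0], 0.333]
    - [40, [0, 0, 0], 0.333]
    - [40, [0, 0, 0], 0.333]

```text
time_s: 6.1
eef_pos: [0.6006, 0.2551, 0.2038]
eef_rot: [-0.003, 0.996, -0.092, -0.002]
wrist_force: [-6.1, -6.6, 8.5]
opening: 0.679
grasp_force: 81.1
```

Call:
play_rows:
  plan:
    - [85, [0, 0, 0], 0]
    - [85, [0, 0, 0], 0]
    - [85, [0, 0, 0], 0]
    - [85, [0, 0, 0], -0.333]
    - [85, [0, 0, 0], -0.333]
    - [85, [0, 0, 0], -0.333]
    - [85, [0, 0, 0], -0.333]
    - [85, [0, 0, 0], -0.333]
    - [85, [0, 0, 0], -0.333]
    - [85, [0, 0, 0], -0.333]

```text
time_s: 7.1
eef_pos: [0.6032, 0.2513, 0.1998]
eef_rot: [0.0, 0.906, 0.422, -0.0]
wrist_force: [-0.3, 0.1, 0.5]
opening: 0.993
grasp_force: 0.0
```

```bash
python3 look.py l2.png
```

```text
7.1 [0.60319296 0.25130756 0.19983629] [-0.26177007  0.09208746  0.50910432] 0.9120466248528719
line pts 15 -0.013438004938969449 -0.005676315118662883 angle -157.10043565511438
axial 0.000998797154869161 139
```

Call:
play_rows:
  plan:
    - [40, [0, 0, 0], 0]
    - [40, [0, 0, 0], 0]
    - [40, [0, 0, 0], 0]
    - [40, [0, 0, 0], 0.333]
    - [40, [0, 0, 0], 0.333]
    - [40, [0, 0, 0], 0.333]
    - [40, [0, 0, 0], 0.333]
    - [40, [0, 0, 0], 0.333]
    - [40, [0, 0, 0], 0.333]
    - [40, [0, 0, 0], 0.333]

```text
time_s: 8.15
eef_pos: [0.6009, 0.2554, 0.2023]
eef_rot: [-0.003, 0.996, -0.092, -0.002]
wrist_force: [-15.0, 6.9, 18.1]
opening: 0.68
grasp_force: 84.4
```

Call:
play_rows:
  plan:
    - [85, [0, 0, 0], 0]
    - [85, [0, 0, 0], 0]
    - [85, [0, 0, 0], 0]
    - [85, [0, 0, 0], -0.333]
    - [85, [0, 0, 0], -0.333]
    - [85, [0, 0, 0], -0.333]
    - [85, [0, 0, 0], -0.333]
    - [85, [0, 0, 0], -0.333]
    - [85, [0, 0, 0], -0.333]
    - [85, [0, 0, 0], -0.333]

```text
time_s: 9.15
eef_pos: [0.6032, 0.2513, 0.1999]
eef_rot: [0.0, 0.906, 0.423, -0.0]
wrist_force: [-0.4, -0.1, -0.3]
opening: 0.998
grasp_force: 0.0
```

```bash
python3 look.py l3.png
```

```text
9.15 [0.60318122 0.25127576 0.19986713] [-0.44005809 -0.06197674 -0.32372827] 0.9119091732990598
line pts 16 -0.0124741644390561 0.002877309569206137 angle 167.01124338544162
axial 8.129210299072934e-05 131
```

Call:
play_rows:
  plan:
    - [40, [0, 0, 0], 0]
    - [40, [0, 0, 0], 0]
    - [40, [0, 0, 0], 0]
    - [40, [0, 0, 0], 0.333]
    - [40, [0, 0, 0], 0.333]
    - [40, [0, 0, 0], 0.333]
    - [40, [0, 0, 0], 0.333]
    - [40, [0, 0, 0], 0.333]
    - [40, [0, 0, 0], 0.333]
    - [40, [0, 0, 0], 0.333]

```text
time_s: 10.2
eef_pos: [0.6009, 0.2554, 0.2022]
eef_rot: [-0.003, 0.996, -0.092, -0.002]
wrist_force: [-18.9, 4.0, 21.8]
opening: 0.676
grasp_force: 84.2
```

```bash
python3 look.py l4.png; python3 -c "
from h import *
print(get_obs()['torque'])"
```

```text
10.2 [0.60091377 0.25543385 0.20223827] [-18.91409402   4.02006425  21.79570907] 1.9707973352170034
line pts 5 -0.007047305473307459 0.01830800535716258 angle 111.05322609806198
axial -0.0008025376621752065 48
[2.80890683 2.43274403 1.05643364]
```

Call:
play_rows:
  plan:
    - [85, [0, 0, 0], 0]
    - [85, [0, 0, 0], 0]
    - [85, [0, 0, 0], 0]
    - [85, [0, 0, 0], -0.333]
    - [85, [0, 0, 0], -0.333]
    - [85, [0, 0, 0], -0.333]
    - [85, [0, 0, 0], -0.333]
    - [85, [0, 0, 0], -0.333]
    - [85, [0, 0, 0], -0.333]
    - [85, [0, 0, 0], -0.333]

```text
time_s: 11.25
eef_pos: [0.6032, 0.2512, 0.1999]
eef_rot: [0.0, 0.907, 0.422, -0.0]
wrist_force: [0.0, -0.3, 0.4]
opening: 0.998
grasp_force: 0.0
```

```bash
python3 look.py l5.png
```

```text
11.25 [0.60322433 0.25122575 0.19986003] [ 0.01795356 -0.28352906  0.43567949] 0.9125167401177169
line pts 13 -0.005057285344549291 0.01137938149522245 angle 113.961574305727
axial -0.0008169128540689266 133
```

Call:
play_rows:
  plan:
    - [40, [0, 0, 0], 0]
    - [40, [0, 0, 0], 0]
    - [40, [0, 0, 0], 0]
    - [40, [0, 0, 0], 0.333]
    - [40, [0, 0, 0], 0.333]
    - [40, [0, 0, 0], 0.333]
    - [40, [0, 0, 0], 0.333]
    - [40, [0, 0, 0], 0.333]
    - [40, [0, 0, 0], 0.333]
    - [40, [0, 0, 0], 0.333]

```text
time_s: 12.3
eef_pos: [0.5997, 0.2542, 0.2011]
eef_rot: [-0.001, 0.996, -0.093, -0.004]
wrist_force: [-21.4, 9.8, 14.9]
opening: 0.678
grasp_force: 93.7
```

Call:
play_rows:
  plan:
    - [85, [0, 0, 0], 0]
    - [85, [0, 0, 0], 0]
    - [85, [0, 0, 0], 0]
    - [85, [0, 0, 0], -0.333]
    - [85, [0, 0, 0], -0.333]
    - [85, [0, 0, 0], -0.333]
    - [85, [0, 0, 0], -0.333]
    - [85, [0, 0, 0], -0.333]
    - [85, [0, 0, 0], -0.333]
    - [85, [0, 0, 0], -0.333]

```text
time_s: 13.3
eef_pos: [0.6034, 0.2511, 0.2001]
eef_rot: [0.0, 0.906, 0.422, 0.0]
wrist_force: [-0.9, -0.1, 1.2]
opening: 0.997
grasp_force: 0.0
```

```bash
python3 look.py l6.png
```

```text
13.3 [0.60336943 0.25112221 0.20012154] [-0.89056113 -0.14151542  1.21505272] 0.9121757619598602
line pts 14 -0.0011209863117540807 0.01302707474083185 angle 94.91821514209863
axial -0.0007601372626569279 139
```

Call:
play_rows:
  plan:
    - [40, [0, 0, 0], 0]
    - [40, [0, 0, 0], 0]
    - [40, [0, 0, 0], 0]
    - [40, [0, 0, 0], 0.333]
    - [40, [0, 0, 0], 0.333]
    - [40, [0, 0, 0], 0.333]
    - [40, [0, 0, 0], 0.333]
    - [40, [0, 0, 0], 0.333]
    - [40, [0, 0, 0], 0.333]
    - [40, [0, 0, 0], 0.333]

```text
time_s: 14.35
eef_pos: [0.6007, 0.2548, 0.2026]
eef_rot: [-0.002, 0.996, -0.092, -0.002]
wrist_force: [-15.1, 9.6, 13.8]
opening: 0.677
grasp_force: 84.6
```

Call:
play_rows:
  plan:
    - [85, [0, 0, 0], 0]
    - [85, [0, 0, 0], 0]
    - [85, [0, 0, 0], 0]
    - [85, [0, 0, -0.15], 0]
    - [85, [0, 0, -0.3], 0]
    - [85, [0, 0, -0.3], 0]

```text
time_s: 14.95
eef_pos: [0.6048, 0.2517, 0.326]
eef_rot: [-0.001, 0.996, -0.09, 0.004]
wrist_force: [1.6, 0.2, 0.8]
opening: 0.997
grasp_force: 0.0
```

```bash
python3 look.py l7.png; python3 - <<'E'
import cv2,numpy as np
cv2.imwrite("pics/cmp.png",np.hstack([cv2.resize(cv2.imread(f"pics/l{i}.png"),(260,200)) for i in (5,6,7)]))
E
```

```text
14.95 [0.60483595 0.25174831 0.32601468] [1.5595236  0.17748259 0.8123074 ] 1.963948997591805
line pts 16 0.004168121561351818 0.011415037891079255 angle 69.94068643057541
axial -0.0010755664553300263 137
```

View pics/cmp.png

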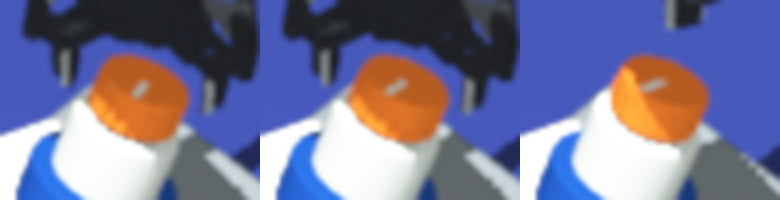

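The crops show the lid still turning, but only about 20° per stroke, so the pads are slipping. I'll measure angle and height precisely from the wrist camera.

```bash
cat > wl.py <<'E'
from h import *
import sys
o=get_obs();print(o["time_s"],o["eef_pos"],o["q"][5])
c=camera("wrist");P=cloud(c);save(c,sys.argv[1])
hsv=cv2.cvtColor(c["image"],cv2.COLOR_RGB2HSV);H,S,V=[hsv[...,i].astype(int) for i in range(3)]
d=np.array([.942,.336]);ax=np.r_[-.5*d,.866];top=np.array([.599,.2502,.22])
e1=np.cross([0,0,1],ax);e1/=np.linalg.norm(e1);e2=np.cross(ax,e1)
v=P-top;t=v@ax;a=v@e1;b=v@e2
o=(c["range_z"]>0)&(np.hypot(a,b)<.033)&(abs(t)<.007)&(H>5)&(H<22)&(S>130)
print("axial",np.median(t[o]),"circ",cv2.minEnclosingCircle((np.c_[a[o],b[o]]*1000).astype(np.float32)))
l=(c["range_z"]>0)&(np.hypot(a,b)<.026)&(abs(t)<.007)&(S<110)
print("line",l.sum(),a[l].mean(),b[l].mean(),np.degrees(np.arctan2(b[l].mean(),a[l].mean())))
E
python3 wl.py w2.png
```

```text
15.0 [0.60552031 0.25191846 0.32824061] 1.9639772095997363
axial -0.0028335761509123954 circ ((-1.9078238010406494, -1.3497685194015503), 30.573352813720703)
line 171 -0.0023835162608720002 0.013342151415184316 100.12878838836966
```

```bash
cat > uw.py <<'E'
from h import *
d=np.array([.942,.336]);ax=np.r_[-.5*d,.866];top0=np.array([.5985,.2502,.22])
e1=np.cross([0,0,1],ax);e1/=np.linalg.norm(e1);e2=np.cross(ax,e1)
def unwarp(img,c,t,pose=None):
    n=200;g=np.linspace(-.035,.035,n);A,B=np.meshgrid(g,-g)  # up=e2,right=e1
    W=top0+t*ax+A[...,None]*e1+B[...,None]*e2
    K=np.array(c["intrinsics"],float)
    if pose is None:
        Rm=cv2.Rodrigues(np.array(c["rvec"],float))[0];Q=W@Rm.T+np.array(c["tvec"]).ravel()
    else:
        T=np.array(c["T_tool_cam"]);p,q=pose;Rw=R.from_quat([q[1],q[2],q[3],q[0]]).as_matrix()
        Q=((W-p)@Rw-T[:3,3])@T[:3,:3]
    u=Q@K.T;u=u[...,:2]/u[...,2:]
    o=cv2.remap(img,u[...,0].astype(np.float32),u[...,1].astype(np.float32),cv2.INTER_CUBIC)
    cv2.circle(o,(100,100),int(.03/.07*200),(0,255,0),1);cv2.circle(o,(100,100),1,(255,0,0),-1);return o
E
python3 - <<'E'
from uw import *
ob=get_obs();w=camera("wrist");s=camera("scene");si=camera("side")
rd=lambda n:cv2.imread("pics/"+n)
bgr=lambda c:np.ascontiguousarray(c["image"][:,:,::-1])
pw=(ob["eef_pos"],ob["eef_rot"]);print(pw)
p1=(np.array([.60278,.25218,.33082]),[0,.9063,.4226,0])
row1=np.hstack([unwarp(rd("scene1.png"),s,.004),unwarp(rd("side1.png"),si,.004),unwarp(rd("w1.png"),w,.004,p1)])
row2=np.hstack([unwarp(bgr(s),s,0.),unwarp(bgr(si),si,0.),unwarp(bgr(w),w,0.,pw)])
cv2.imwrite("pics/uw1.png",np.vstack([row1,row2]))
E
```

```text
(array([0.60497782, 0.25181596, 0.32522321]), array([-0.00119441,  0.99596779, -0.08962127,  0.00384204]))
```

View pics/uw1.png

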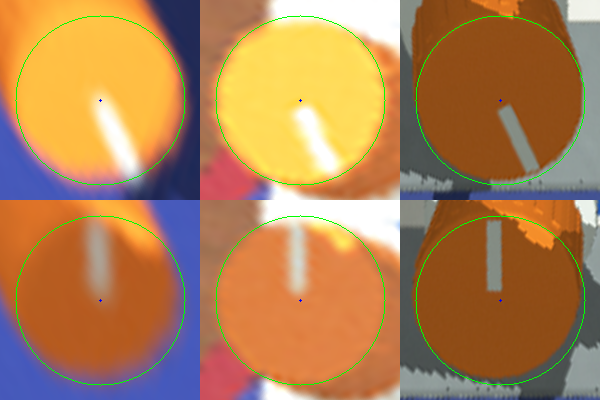

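The unwarped lid tops show the line at -62° at first and about +92° now, pointing uphill in line with the stirrer's x. That is about 3.6 rad turned, so it may be home. I'll confirm with one more, slightly lower stroke.

Call:
play_rows:
  plan:
    - [85, [0.004, -0.0025, 0], -0.333]
    - [85, [0.004, -0.0025, 0], -0.333]
    - [85, [0.004, -0.0025, 0], -0.333]
    - [85, [0.004, -0.0025, 0], -0.333]
    - [85, [0.004, -0.0025, 0], -0.333]
    - [85, [0.004, -0.0025, 0], -0.333]
    - [85, [0.004, -0.0025, 0], -0.333]
    - [85, [0.004, -0.0025, 0.18], -0.333]
    - [85, [0.004, -0.0025, 0.307], -0.333]
    - [85, [0.004, -0.0025, 0.307], -0.333]

```text
time_s: 16.2
eef_pos: [0.6005, 0.2512, 0.1892]
eef_rot: [-0.001, 0.908, 0.42, -0.006]
wrist_force: [0.3, -0.4, -1.3]
opening: 0.996
grasp_force: 0.0
```

Call:
play_rows:
  plan:
    - [85, [0, 0, 0], 0]
    - [40, [0, 0, 0], 0]
    - [40, [0, 0, 0], 0]
    - [40, [0, 0, 0], 0]
    - [40, [0, 0, 0], 0.25]
    - [40, [0, 0, 0], 0.25]
    - [40, [0, 0, 0], 0.25]
    - [40, [0, 0, 0], 0.25]
    - [40, [0, 0, 0], 0.25]
    - [40, [0, 0, 0], 0.25]

```text
time_s: 17.2
eef_pos: [0.6082, 0.2544, 0.2012]
eef_rot: [-0.002, 0.999, 0.041, 0.005]
wrist_force: [8.3, 5.5, -3.9]
opening: 0.682
grasp_force: 69.5
```

Call:
play_rows:
  plan:
    - [85, [0, 0, 0], 0]
    - [85, [0, 0, 0], 0]
    - [85, [0, 0, 0], 0]
    - [85, [0, 0, -0.15], 0]
    - [85, [0, 0, -0.3], 0]
    - [85, [0, 0, -0.3], 0]
    - [85, [0, 0, -0.3], 0]

```text
time_s: 17.9
eef_pos: [0.6067, 0.2527, 0.3234]
eef_rot: [-0.001, 0.999, 0.041, 0.005]
wrist_force: [0.9, -0.4, 1.1]
opening: 0.997
grasp_force: 0.0
```

```bash
python3 - <<'E'
from uw import *
ob=get_obs();w=camera("wrist");s=camera("scene");si=camera("side")
bgr=lambda c:np.ascontiguousarray(c["image"][:,:,::-1])
pw=(ob["eef_pos"],ob["eef_rot"]);print(pw,ob["time_s"])
def ang(im):
    h=cv2.cvtColor(im,cv2.COLOR_BGR2HSV);y,x=np.mgrid[:200,:200]
    m=(np.hypot(x-100,y-100)<72)&(h[...,1]<120)
    m[90:110,90:110]=0
    n,l,st,ce=cv2.connectedComponentsWithStats(m.astype(np.uint8))
    i=1+st[1:,4].argmax();p=np.argwhere(l==i).astype(float)[:,::-1]
    v=np.linalg.svd(p-p.mean(0),full_matrices=False)[2][0]
    v*=np.sign(v@(p.mean(0)-100));return st[i,4],np.degrees(np.arctan2(-v[1],v[0]))
def l(n):
    f=np.zeros((420,560,3),np.uint8);f[215:265,250:315]=cv2.resize(cv2.imread("pics/"+n),(65,50),interpolation=cv2.INTER_AREA);return f
for n in("l1.png","l2.png","l3.png","l5.png","l6.png","l7.png"):
    print(n,ang(unwarp(l(n),s,0.)))
for n,c,p in(("scene",s,None),("side",si,None),("wrist",w,pw)):
    print(n,ang(unwarp(bgr(c),c,0.,p)))
E
```

```text
(array([0.60666004, 0.25272351, 0.32343326]), array([-8.20334223e-04,  9.99153197e-01,  4.08895031e-02,  4.50164028e-03])) 17.9
l1.png (np.int32(1169), np.float64(-106.32303962933432))
l2.png (np.int32(1333), np.float64(-157.04696368997065))
l3.png (np.int32(1386), np.float64(152.82151400822573))
l5.png (np.int32(1037), np.float64(111.86761573386318))
l6.png (np.int32(1108), np.float64(101.61606109769502))
l7.png (np.int32(1220), np.float64(94.69033782598189))
scene (np.int32(1276), np.float64(93.19119777546673))
side (np.int32(1179), np.float64(90.18350608203366))
wrist (np.int32(916), np.float64(89.93087299468105))
```

No motion in the last stroke (wrist and side views both give 90°). One short stroke will check torque against the stop.

Call:
play_rows:
  plan:
    - [85, [0, 0, 0], -0.167]
    - [85, [0, 0, 0.1], -0.167]
    - [85, [0, 0, 0.2], -0.167]
    - [85, [0, 0, 0.3], -0.167]
    - [85, [0, 0, 0.3], -0.167]
    - [85, [0, 0, 0.3], -0.167]
    - [40, [0, 0, 0.3], -0.167]
    - [40, [0, 0, 0.3], -0.167]
    - [40, [0, 0, 0.3], -0.167]
    - [40, [0, 0, 0.3], -0.167]

```text
time_s: 19.05
eef_pos: [0.6053, 0.2544, 0.2014]
eef_rot: [-0.001, 0.954, 0.298, 0.002]
wrist_force: [-5.7, 5.0, 5.8]
opening: 0.684
grasp_force: 63.0
```

```bash
python3 - <<'E'
from h import *
o=get_obs();print(o["eef_pos"],o["wrist_force"],o["torque"],o["joint_efforts"])
E
```

```text
[0.60529147 0.254351   0.20138477] [-5.73498914  5.02789271  5.7555676 ] [ 0.6667943   0.74834197 -0.31389963] [ -3.87994006 -50.50672174 -33.90504241  -1.69586174  -1.15992062
  -0.30367593]
```

Call:
play_rows:
  plan:
    - [40, [0, 0, 0], 0.04]
    - [40, [0, 0, 0], 0.08]
    - [40, [0, 0, 0], 0.12]
    - [40, [0, 0, 0], 0.167]
    - [40, [0, 0, 0], 0.167]

```text
time_s: 19.55
eef_pos: [0.6039, 0.2531, 0.2013]
eef_rot: [-0.0, 0.999, 0.039, -0.0]
wrist_force: [-13.3, -0.2, 10.4]
opening: 0.675
grasp_force: 87.7
```

```bash
python3 - <<'E'
from h import *
o=get_obs();print(o["eef_pos"],o["wrist_force"],o["torque"],o["joint_efforts"])
E
```

```text
[0.60394182 0.25305015 0.20129675] [-13.32469127  -0.20309646  10.38279298] [-0.32790321  1.75322669 -0.37510423] [ -1.8470763  -48.60992432 -36.0633409   -0.32738082  -3.58876437
   0.70351923]
```

Call:
play_rows:
  plan:
    - [85, [0, 0, 0], 0]
    - [85, [0, 0, 0], 0]
    - [85, [0, 0, 0], 0]
    - [85, [0, 0, -0.15], 0]
    - [85, [0, 0, -0.3], 0]
    - [85, [0, 0, -0.3], 0]
    - [85, [0, 0, -0.3], 0]
    - [85, [0, 0, -0.3], 0]

```text
time_s: 20.35
eef_pos: [0.605, 0.2522, 0.3177]
eef_rot: [-0.0, 0.999, 0.041, 0.0]
wrist_force: [-0.1, -0.2, 0.1]
opening: 0.992
grasp_force: 0.0
```

```bash
python3 - <<'E'
from uw import *
ob=get_obs();w=camera("wrist");s=camera("scene");si=camera("side")
bgr=lambda c:np.ascontiguousarray(c["image"][:,:,::-1])
pw=(ob["eef_pos"],ob["eef_rot"]);print(pw,ob["time_s"])
def ang(im):
    h=cv2.cvtColor(im,cv2.COLOR_BGR2HSV);y,x=np.mgrid[:200,:200]
    m=(np.hypot(x-100,y-100)<72)&(h[...,1]<120);m[90:110,90:110]=0
    n,l,st,ce=cv2.connectedComponentsWithStats(m.astype(np.uint8))
    i=1+st[1:,4].argmax();p=np.argwhere(l==i).astype(float)[:,::-1]
    v=np.linalg.svd(p-p.mean(0),full_matrices=False)[2][0]
    v*=np.sign(v@(p.mean(0)-100));return st[i,4],np.degrees(np.arctan2(-v[1],v[0]))
for n,c,p in(("scene",s,None),("side",si,None),("wrist",w,pw)):
    print(n,ang(unwarp(bgr(c),c,0.,p)))
E
```

```text
(array([0.60495837, 0.25218318, 0.31766329]), array([-3.77368183e-05,  9.99172673e-01,  4.06666819e-02,  4.34796786e-04])) 20.35
scene (np.int32(1144), np.float64(102.61096343215662))
side (np.int32(1109), np.float64(97.01955606391981))
wrist (np.int32(924), np.float64(98.07580038471252))
```

The lid crept back about 8° (to about 98°), because an off-centre finger drags it while closing. Home is about 90°, so I'll recentre by about 1.5 mm and do one more full stroke.

Call:
play_rows:
  plan:
    - [85, [0, -0.0035, 0], -0.25]
    - [85, [0, -0.0035, 0], -0.25]
    - [85, [0, -0.0035, 0], -0.25]
    - [85, [0, -0.0035, 0], -0.25]
    - [85, [0, -0.0035, 0.1], -0.25]
    - [85, [0, -0.0035, 0.2], -0.25]
    - [85, [0, -0.0035, 0.3], -0.25]
    - [85, [0, -0.0035, 0.3], -0.25]
    - [85, [0, -0.0035, 0.3], -0.25]

```text
time_s: 21.4
eef_pos: [0.6039, 0.2535, 0.1966]
eef_rot: [-0.0, 0.908, 0.42, -0.002]
wrist_force: [1.0, 0.4, 0.8]
opening: 0.997
grasp_force: 0.0
```

Call:
play_rows:
  plan:
    - [40, [0, 0, 0], 0]
    - [40, [0, 0, 0], 0]
    - [40, [0, 0, 0], 0]
    - [40, [0, 0, 0], 0.333]
    - [40, [0, 0, 0], 0.333]
    - [40, [0, 0, 0], 0.333]
    - [40, [0, 0, 0], 0.333]
    - [40, [0, 0, 0], 0.333]
    - [40, [0, 0, 0], 0.333]
    - [40, [0, 0, 0], 0.333]

```text
time_s: 22.4
eef_pos: [0.6064, 0.2533, 0.2029]
eef_rot: [-0.0, 0.996, -0.092, 0.003]
wrist_force: [-5.0, -2.8, 12.8]
opening: 0.665
grasp_force: 121.0
```

```bash
cat > an.py <<'E'
from uw import *
def ang(im):
    h=cv2.cvtColor(im,cv2.COLOR_BGR2HSV);y,x=np.mgrid[:200,:200]
    m=(np.hypot(x-100,y-100)<72)&(h[...,1]<120);m[90:110,90:110]=0
    n,l,st,ce=cv2.connectedComponentsWithStats(m.astype(np.uint8))
    i=1+st[1:,4].argmax();p=np.argwhere(l==i).astype(float)[:,::-1]
    v=np.linalg.svd(p-p.mean(0),full_matrices=False)[2][0]
    v*=np.sign(v@(p.mean(0)-100));return st[i,4],np.degrees(np.arctan2(-v[1],v[0])).round(1)
bgr=lambda c:np.ascontiguousarray(c["image"][:,:,::-1])
def go(names):
    ob=get_obs();print(ob["eef_pos"],ob["time_s"],ob["wrist_force"].round(1),ob["torque"].round(2))
    for n in names:
        c=camera(n);print(n,ang(unwarp(bgr(c),c,0.,(ob["eef_pos"],ob["eef_rot"]) if n=="wrist" else None)))
E
python3 -c "
from an import *
go(['scene','side','wrist'])"
```

```text
[0.60642687 0.25334771 0.2029492 ] 22.4 [-5.  -2.8 12.8] [-0.2   0.85  0.43]
scene (np.int32(12270), np.float64(123.7))
side (np.int32(7399), np.float64(-48.0))
wrist (np.int32(947), np.float64(96.8))
```

Call:
play_rows:
  plan:
    - [85, [0, 0, 0], 0]
    - [85, [0, 0, 0], 0]
    - [85, [0, 0, 0], 0]
    - [85, [0, 0, -0.15], 0]
    - [85, [0, 0, -0.3], 0]
    - [85, [0, 0, -0.3], 0]
    - [85, [0, 0, -0.3], 0]
    - [85, [0, 0, -0.3], 0]

```text
time_s: 23.35
eef_pos: [0.6046, 0.2539, 0.3173]
eef_rot: [-0.0, 0.996, -0.089, 0.0]
wrist_force: [0.4, -0.3, -0.8]
opening: 0.997
grasp_force: 0.0
```

```bash
python3 -c "
from an import *
go(['scene','side','wrist'])"
```

```text
[0.60462171 0.25385148 0.31734889] 23.35 [ 0.4 -0.3 -0.8] [ 0.03 -0.05 -0.01]
scene (np.int32(1146), np.float64(101.9))
side (np.int32(1152), np.float64(98.2))
wrist (np.int32(909), np.float64(97.2))
```

Call:
play_rows:
  plan:
    - [85, [-0.0045, 0.0055, 0], -0.333]
    - [85, [-0.0045, 0.0055, 0], -0.333]
    - [85, [-0.0045, 0.0055, 0], -0.333]
    - [85, [-0.0045, 0.0055, 0], -0.333]
    - [85, [-0.0045, 0.0055, 0], -0.333]
    - [85, [-0.0045, 0.0055, 0.1], -0.333]
    - [85, [-0.0045, 0.0055, 0.2], -0.333]
    - [85, [-0.0045, 0.0055, 0.293], -0.333]
    - [85, [-0.0045, 0.0055, 0.293], -0.333]
    - [85, [-0.0045, 0.0055, 0.293], -0.333]

```text
time_s: 24.5
eef_pos: [0.6018, 0.2517, 0.1994]
eef_rot: [-0.0, 0.908, 0.42, -0.001]
wrist_force: [0.6, -0.4, -0.0]
opening: 0.996
grasp_force: 0.0
```

Call:
play_rows:
  plan:
    - [40, [0, 0, 0], 0]
    - [40, [0, 0, 0], 0]
    - [40, [0, 0, 0], 0]

```text
time_s: 24.8
eef_pos: [0.6032, 0.253, 0.2044]
eef_rot: [-0.0, 0.907, 0.42, 0.002]
wrist_force: [-4.8, 0.6, 8.7]
opening: 0.685
grasp_force: 60.7
```

```bash
python3 -c "
from an import *
go(['wrist'])"
```

```text
[0.60317231 0.25301345 0.20437683] 24.8 [-4.8  0.6  8.7] [ 0.39  1.09 -0.08]
wrist (np.int32(899), np.float64(97.6))
```

Call:
play_rows:
  plan:
    - [40, [0, 0, 0], 0.333]
    - [40, [0, 0, 0], 0.333]
    - [40, [0, 0, 0], 0.333]
    - [40, [0, 0, 0], 0.333]

```text
time_s: 25.25
eef_pos: [0.6057, 0.2533, 0.2054]
eef_rot: [-0.0, 0.991, 0.132, 0.005]
wrist_force: [-19.2, -31.8, 19.6]
opening: 0.655
grasp_force: 104.3
```

```bash
python3 -c "
from an import *
go(['wrist'])"
```

```text
[0.6057413  0.25330406 0.2053653 ] 25.25 [-19.2 -31.8  19.6] [-5.38  2.7  -0.69]
wrist (np.int32(888), np.float64(96.6))
```

Call:
play_rows:
  plan:
    - [40, [0, 0, 0], 0.16]
    - [40, [0, 0, 0], 0.16]
    - [40, [0, 0, 0], 0.16]
    - [40, [0, 0, 0], 0.16]

```text
time_s: 25.7
eef_pos: [0.6034, 0.2535, 0.2073]
eef_rot: [-0.002, 0.993, -0.12, 0.003]
wrist_force: [-13.1, 1.4, 21.7]
opening: 0.654
grasp_force: 84.4
```

```bash
python3 -c "
from an import *
go(['wrist'])"
```

```text
[0.60343114 0.25347518 0.20733729] 25.7 [-13.1   1.4  21.7] [ 0.15  1.86 -0.19]
wrist (np.int32(948), np.float64(98.5))
```

```bash
python3 - <<'E'
from h import *
w=camera("wrist");s=camera("side");save(s,"sg.png")
a=w["image"];b=cv2.resize(s["image"][120:230,210:345],None,fx=3.5,fy=3.5,interpolation=cv2.INTER_CUBIC)
a=a[120:420,80:480];b=b[:300,:400]
cv2.imwrite("pics/grip.png",np.hstack([a,b])[:,:,::-1])
E
```

```text
(no output)
```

View pics/grip.png

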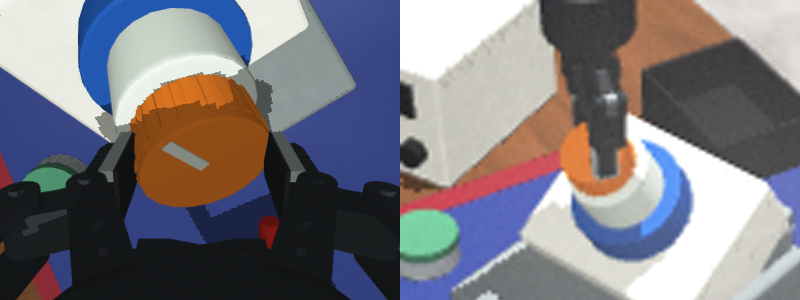

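The view shows a sound grip: both pads are on the lid and the lid sits against the shoulder. It hasn't moved during this stroke. I'll make one last check with a deeper, recentred short stroke.

Call:
play_rows:
  plan:
    - [85, [0, 0, 0], 0]
    - [85, [0, 0, 0], 0]
    - [85, [0, 0, 0], 0]
    - [85, [0.0065, -0.007, -0.03], -0.27]
    - [85, [0.0065, -0.007, -0.03], -0.27]
    - [85, [0.0065, -0.007, -0.03], -0.27]
    - [85, [0.0065, -0.007, -0.03], -0.27]
    - [85, [0.0065, -0.007, -0.03], -0.27]
    - [85, [0.0065, -0.007, -0.03], -0.27]
    - [85, [0.0065, -0.007, 0.018], -0.27]

```text
time_s: 26.85
eef_pos: [0.6078, 0.2542, 0.1959]
eef_rot: [0.0, 0.953, 0.303, 0.003]
wrist_force: [0.3, 0.0, 0.9]
opening: 0.996
grasp_force: 0.0
```

Call:
play_rows:
  plan:
    - [85, [0, 0, 0], 0]
    - [40, [0, 0, 0], 0]
    - [40, [0, 0, 0], 0]
    - [40, [0, 0, 0], 0]
    - [40, [0, 0, 0], 0]

```text
time_s: 27.35
eef_pos: [0.6056, 0.2544, 0.1946]
eef_rot: [-0.0, 0.953, 0.302, 0.0]
wrist_force: [-3.9, -0.3, 5.4]
opening: 0.696
grasp_force: 63.9
```

```bash
python3 -c "
from an import *
go(['wrist'])"
```

```text
[0.60560885 0.25444902 0.19457479] 27.35 [-3.9 -0.3  5.4] [ 0.09  0.77 -0.16]
wrist (np.int32(879), np.float64(99.2))
```

Call:
play_rows:
  plan:
    - [40, [0, 0, 0], 0.2]
    - [40, [0, 0, 0], 0.2]
    - [40, [0, 0, 0], 0.2]
    - [40, [0, 0, 0], 0.2]
    - [40, [0, 0, 0], 0.2]

```text
time_s: 27.9
eef_pos: [0.6107, 0.254, 0.1958]
eef_rot: [-0.001, 1.0, -0.01, 0.006]
wrist_force: [11.6, -1.1, -1.0]
opening: 0.675
grasp_force: 116.3
```

```bash
python3 -c "
from an import *
go(['wrist'])"
```

```text
[0.61074819 0.2540063  0.19578421] 27.9 [11.6 -1.1 -1. ] [ 0.69 -1.96  0.79]
wrist (np.int32(936), np.float64(91.2))
```

Call:
play_rows:
  plan:
    - [85, [0, 0, 0], 0]
    - [85, [0, 0, 0], 0]
    - [85, [0, 0, 0], 0]
    - [85, [0, 0, -0.15], 0]
    - [85, [0, 0, -0.3], 0]
    - [85, [0, 0, -0.3], 0]
    - [85, [0, 0, -0.3], 0]

```text
time_s: 28.65
eef_pos: [0.6074, 0.2546, 0.3186]
eef_rot: [-0.001, 1.0, -0.008, 0.004]
wrist_force: [0.0, -0.2, 0.4]
opening: 0.995
grasp_force: 0.0
```

```bash
python3 -c "
from an import *
go(['scene','side','wrist'])
w=camera('wrist')
p1=(np.array([.60278,.25218,.33082]),[0,.9063,.4226,0])
print(ang(unwarp(cv2.imread('pics/w1.png'),w,.0035,p1)))"
```

```text
[0.60741667 0.25457399 0.31862981] 28.65 [ 0.  -0.2  0.4] [-0.    0.   -0.01]
scene (np.int32(1298), np.float64(92.5))
side (np.int32(1209), np.float64(92.4))
wrist (np.int32(873), np.float64(92.3))
(np.int32(948), np.float64(-64.8))
```

The deeper grip turned it to about 92°. I'll repeat it once to see whether 90° is the stop.

Call:
play_rows:
  plan:
    - [85, [0, 0, 0], -0.2]
    - [85, [0, 0, 0], -0.2]
    - [85, [0, 0, 0], -0.2]
    - [85, [0, 0, 0.1], -0.2]
    - [85, [0, 0, 0.2], -0.2]
    - [85, [0, 0, 0.3], -0.2]
    - [85, [0, 0, 0.3], -0.2]
    - [40, [0, 0, 0.3], -0.2]
    - [40, [0, 0, 0.3], -0.2]
    - [40, [0, 0, 0.3], -0.2]

```text
time_s: 29.85
eef_pos: [0.6061, 0.2548, 0.1959]
eef_rot: [-0.0, 0.953, 0.302, 0.001]
wrist_force: [-4.8, 1.9, 2.2]
opening: 0.695
grasp_force: 64.2
```

Call:
play_rows:
  plan:
    - [40, [0, 0, 0], 0.2]
    - [40, [0, 0, 0], 0.2]
    - [40, [0, 0, 0], 0.2]
    - [40, [0, 0, 0], 0.2]
    - [40, [0, 0, 0], 0.2]

```text
time_s: 30.35
eef_pos: [0.6133, 0.2541, 0.1989]
eef_rot: [-0.001, 1.0, -0.01, 0.01]
wrist_force: [18.2, -1.4, -1.3]
opening: 0.676
grasp_force: 78.9
```

Call:
play_rows:
  plan:
    - [85, [0, 0, 0], 0]
    - [85, [0, 0, 0], 0]
    - [85, [0, 0, 0], 0]
    - [85, [0, 0, -0.15], 0]
    - [85, [0, 0, -0.3], 0]
    - [85, [0, 0, -0.3], 0]
    - [85, [0, 0, -0.3], 0]

```text
time_s: 31.05
eef_pos: [0.6074, 0.2547, 0.3191]
eef_rot: [-0.001, 1.0, -0.008, 0.004]
wrist_force: [0.3, -0.6, 0.4]
opening: 0.997
grasp_force: 0.0
```

```bash
python3 -c "
from an import *
go(['scene','side','wrist'])
ob=get_obs();print(ob['eef_rot'],ob['q'])
s=camera('side');P=cloud(s);save(s,'side9.png')
hsv=cv2.cvtColor(s['image'],cv2.COLOR_RGB2HSV);H,S,V=[hsv[...,i].astype(int) for i in range(3)]
X,Y,Z=P[...,0],P[...,1],P[...,2]
pr=(X>.5)&(X<.72)&(Y>-.31)&(Y<-.09)
for col,(lo,hi) in dict(yellow=(22,35),green=(45,85),red=(172,8),blue=(100,115)).items():
    hm=(H>=lo)&(H<=hi) if lo<hi else (H>=lo)|(H<=hi)
    q=P[pr&hm&(S>120)&(Z>.036)&(Z<.06)&(V>80)];print(col,len(q),np.median(q,0).round(4))
"
```

```text
[0.6074474  0.25467382 0.31909437] 31.05 [ 0.3 -0.6  0.4] [-0.    0.05  0.02]
scene (np.int32(1295), np.float64(93.5))
side (np.int32(1176), np.float64(91.5))
wrist (np.int32(865), np.float64(90.9))
[ 2.15195354e-04  9.99969814e-01 -7.70377105e-03 -9.88547417e-04] [2.16914699e-01 3.11159575e-01 1.28757647e+00 2.07952989e-05
 1.54487990e+00 1.80311817e+00]
yellow 108 [ 0.5602 -0.2267  0.0464]
green 98 [ 0.6242 -0.2482  0.0469]
red 104 [ 0.58   -0.1619  0.0462]
blue 96 [ 0.6471 -0.183   0.0458]
```

Home is confirmed: the line stays at about 91° through a second full slipping stroke. Now over to the key pad with the fingers shut.

Call:
play_rows:
  plan:
    - [85, [0, 0.125, 0], 0]
    - [0, [0, 0.95, 0], 0]
    - [0, [0, 0.95, 0], 0]
    - [0, [0, 0.95, 0], 0]
    - [0, [0, 0.95, 0], 0]
    - [0, [0, 0.95, 0], 0]
    - [0, [0, 0.95, 0], 0]
    - [0, [0, 0.95, 0], 0]
    - [0, [0, 0.95, 0], 0]

```text
time_s: 32.15
eef_pos: [0.5985, -0.1301, 0.3106]
eef_rot: [-0.0, 1.0, -0.011, -0.002]
wrist_force: [0.5, -0.1, -0.1]
opening: 0.004
grasp_force: 0.0
```

Call:
play_rows:
  plan:
    - [0, [0, 0.19, 0.1], 0]
    - [0, [0, 0.19, 0.2], 0]
    - [0, [0, 0.19, 0.2], 0]
    - [0, [0, 0.19, 0.2], 0]
    - [0, [0, 0.19, 0.2], 0]

```text
time_s: 32.65
eef_pos: [0.5989, -0.2008, 0.2335]
eef_rot: [-0.0, 1.0, -0.007, -0.0]
wrist_force: [-0.2, -0.7, 0.6]
opening: -0.001
grasp_force: 0.0
```

```bash
python3 - <<'E'
from h import *
o=get_obs();print(o["time_s"],o["eef_pos"],o["eef_rot"],o["opening"])
c=camera("wrist");P=cloud(c);save(c,"w3.png")
hsv=cv2.cvtColor(c["image"],cv2.COLOR_RGB2HSV);H,S,V=[hsv[...,i].astype(int) for i in range(3)]
X,Y,Z=P[...,0],P[...,1],P[...,2]
pr=(X>.5)&(X<.72)&(Y>-.31)&(Y<-.09)
for col,(lo,hi) in dict(yellow=(22,35),green=(45,85),red=(172,8),blue=(100,115)).items():
    hm=(H>=lo)&(H<=hi) if lo<hi else (H>=lo)|(H<=hi)
    k=pr&hm&(S>120)&(Z>.034)&(Z<.06)
    n,l,st,ce=cv2.connectedComponentsWithStats(k.astype(np.uint8));i=1+st[1:,4].argmax();q=P[l==i]
    print(col,len(q),np.median(q,0).round(4),((q.max(0)+q.min(0))/2).round(4),(q.max(0)-q.min(0)).round(4))
E
```

```text
32.65 [ 0.59885609 -0.20075713  0.23347742] [-3.91885401e-04  9.99972102e-01 -7.45888715e-03 -7.77990126e-05] -0.0008117150112747653
yellow 723 [ 0.5657 -0.2229  0.0477] [ 0.5645 -0.2235  0.0442] [0.0305 0.0297 0.0114]
green 735 [ 0.6288 -0.244   0.0479] [ 0.6287 -0.2437  0.046 ] [0.0291 0.0299 0.0079]
red 743 [ 0.5862 -0.1593  0.0476] [ 0.5854 -0.1594  0.0446] [0.0301 0.0301 0.011 ]
blue 788 [ 0.6491 -0.1795  0.0477] [ 0.6491 -0.1793  0.048 ] [0.0292 0.0297 0.0066]
```

View pics/w3.png

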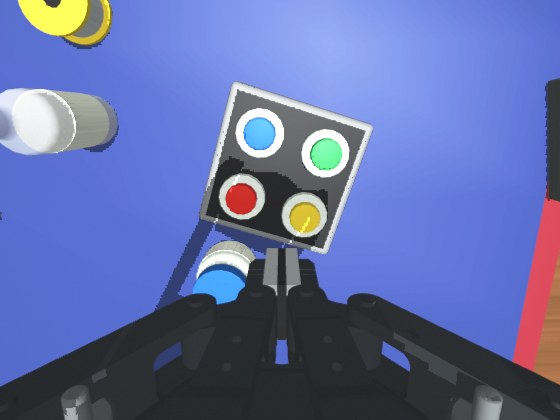

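The wrist view shows blue (260,133), green (326,154), red (242,198) and yellow (305,216), clear of the spare jar. First I'll hover over yellow.

Call:
play_rows:
  plan:
    - [0, [-0.0875, 0.058, 0.1], 0]
    - [0, [-0.0875, 0.058, 0.2], 0]
    - [0, [-0.0875, 0.058, 0.3], 0]
    - [0, [-0.0875, 0.058, 0.42], 0]
    - [0, [-0.0875, 0.058, 0.42], 0]
    - [0, [-0.0875, 0.058, 0.42], 0]
    - [0, [-0.0875, 0.058, 0.42], 0]

```text
time_s: 33.4
eef_pos: [0.5659, -0.2255, 0.069]
eef_rot: [0.002, 1.0, -0.007, 0.003]
wrist_force: [0.1, 0.5, -0.0]
opening: 0.007
grasp_force: 0.0
```

Call:
play_rows:
  plan:
    - [0, [0, 0, 0.035], 0]
    - [0, [0, 0, 0.06], 0]
    - [0, [0, 0, 0.068], 0]
    - [0, [0, 0, 0.068], 0]
    - [0, [0, 0, 0.068], 0]

```text
time_s: 33.9
eef_pos: [0.5646, -0.2254, 0.0408]
eef_rot: [0.001, 1.0, -0.008, 0.001]
wrist_force: [-3.8, 2.7, 19.2]
opening: -0.0
grasp_force: 9.4
```

```bash
python3 -c "
from h import *
import time
for i in range(4):
    o=get_obs();print(o['eef_pos'].round(4),o['wrist_force'].round(1));camera('side')
"
```

```text
[ 0.5646 -0.2254  0.0408] [-3.8  2.7 19.2]
[ 0.5646 -0.2254  0.0408] [-3.4  3.1 18.6]
[ 0.5646 -0.2254  0.0408] [-5.1  3.1 18.6]
[ 0.5646 -0.2254  0.0408] [-4.2  3.  18.8]
```

Yellow bottomed at 19 N. Release it and move on to blue.

Call:
play_rows:
  plan:
    - [0, [0, 0, -0.1], 0]
    - [0, [0, 0, -0.1], 0]
    - [0, [0.21, -0.115, -0.1], 0]
    - [0, [0.21, -0.115, -0.1], 0]
    - [0, [0.21, -0.115, -0.1], 0]
    - [0, [0.21, -0.115, -0.1], 0]
    - [0, [0.21, -0.115, -0.035], 0]
    - [0, [0.21, -0.115, -0.01], 0]
    - [0, [0.21, -0.115, 0], 0]
    - [0, [0.21, -0.115, 0], 0]

```text
time_s: 35.1
eef_pos: [0.6463, -0.1803, 0.0407]
eef_rot: [-0.0, 1.0, -0.008, -0.001]
wrist_force: [-10.5, 4.3, 22.4]
opening: -0.003
grasp_force: 11.3
```

Call:
play_rows:
  plan:
    - [0, [0, 0, 0], 0]
    - [0, [0, 0, 0], 0]

```text
time_s: 35.3
eef_pos: [0.6463, -0.1804, 0.0408]
eef_rot: [-0.0, 1.0, -0.008, -0.001]
wrist_force: [-10.8, 4.8, 21.1]
opening: 0.002
grasp_force: 10.8
```

Call:
play_rows:
  plan:
    - [0, [0, 0, -0.1], 0]
    - [0, [0, 0, -0.1], 0]
    - [0, [-0.045, 0.161, -0.1], 0]
    - [0, [-0.045, 0.161, -0.1], 0]
    - [0, [-0.045, 0.161, -0.1], 0]
    - [0, [-0.045, 0.161, -0.035], 0]
    - [0, [-0.045, 0.161, -0.01], 0]
    - [0, [-0.045, 0.161, 0], 0]
    - [0, [-0.045, 0.161, 0], 0]
    - [0, [-0.045, 0.161, 0], 0]

```text
time_s: 36.3
eef_pos: [0.6278, -0.2436, 0.0408]
eef_rot: [-0.0, 1.0, -0.007, -0.002]
wrist_force: [-12.6, 2.3, 22.4]
opening: 0.0
grasp_force: 11.6
```

Call:
play_rows:
  plan:
    - [0, [0, 0, 0], 0]
    - [0, [0, 0, 0], 0]

```text
time_s: 36.5
eef_pos: [0.6278, -0.2436, 0.0408]
eef_rot: [-0.0, 1.0, -0.007, -0.002]
wrist_force: [-13.2, 2.7, 22.7]
opening: -0.003
grasp_force: 11.5
```

Call:
play_rows:
  plan:
    - [0, [0, 0, -0.1], 0]
    - [0, [0, 0, -0.2], 0]
    - [0, [0, 0, -0.4], 0]
    - [0, [0, 0, -0.4], 0]
    - [0, [0, 0, -0.4], 0]
    - [0, [0, 0, -0.4], 0]

```text
time_s: 37.1
eef_pos: [0.6289, -0.2434, 0.1982]
eef_rot: [0.0, 1.0, -0.008, 0.0]
wrist_force: [-0.6, -0.0, -0.2]
opening: -0.001
grasp_force: 0.0
```

```bash
python3 - <<'E'
from an import *
go(["scene","side"])
o=get_obs();c=camera("wrist");P=cloud(c);save(c,"w4.png")
hsv=cv2.cvtColor(c["image"],cv2.COLOR_RGB2HSV);H,S,V=[hsv[...,i].astype(int) for i in range(3)]
X,Y,Z=P[...,0],P[...,1],P[...,2];pr=(X>.5)&(X<.72)&(Y>-.31)&(Y<-.09)
for col,(lo,hi) in dict(yellow=(22,35),green=(45,85),red=(172,8),blue=(100,115)).items():
    hm=(H>=lo)&(H<=hi) if lo<hi else (H>=lo)|(H<=hi)
    q=P[pr&hm&(S>120)&(Z>.034)&(Z<.06)];print(col,len(q),np.median(q,0).round(4))
E
```

```text
[ 0.62892172 -0.24337061  0.19816516] 37.1 [-0.6 -0.  -0.2] [-0.02  0.02 -0.01]
scene (np.int32(1772), np.float64(96.2))
side (np.int32(12105), np.float64(9.3))
yellow 342 [ 0.5723 -0.2195  0.0459]
green 918 [ 0.6286 -0.244   0.0462]
red 897 [ 0.5859 -0.1599  0.0461]
blue 999 [ 0.6493 -0.1805  0.0462]
```

```bash
python3 -c "
from bench import *
print(hand_in())"
```

```text
the job is handed in; nothing more can be done
None
```

I screwed the lid home, pressed and released yellow, blue and green in that order, and handed the job in at about 37 s. The hand-in gave no verdict. I read "home" from the white line, which stopped moving at about 91°, because I couldn't read the lid joint directly.

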